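Start the desk up for a video call

ROBOT

A 7-joint arm with a two-finger parallel gripper is mounted at the origin on the work surface. World frame = base frame: x ahead of the robot, y to its left, z up, the work surface at z = 0. Lengths are in m, angles in rad, forces in N, time in s.
With the tool pointing down it reaches from about 0.4 to 0.75 m from the base axis. Payload 19.5 kg.
Tool frame: the origin (TCP) lies midway between the tips of the shut fingers; the grasp point (between the pads) lies 19 mm behind it; z points along the fingers, y is the line along which they close (so a half turn about z gives the same grasp; the last joint's range is limited). The gripper opens to 85 mm and grips with 20 to 120 N. Pads are 22 mm wide; open, the fingers measure 114 mm over their backs; the gripper's body (76 mm by 85 mm) begins 54 mm behind the grasp point. The pads swing forward as they close: fully open they stand 13 mm farther back than shut.
Start: joints at [1.278, 0.707, -0.028, 1.485, 0.022, 0.951, -0.075], TCP at [0.143, -0.557, 0.231] pointing down, gripper open.
Joint ranges: [-2.71, 2.71], [-0.32, 2.16], [-1.57, 1.52], [0, 2.45], [-1.46, 4.6], [0, 2.02], [-2.83, 2.83]. Speed limits (rad/s): [1.89, 1.89, 2.57, 2.57, 3.01, 3.01, 3.01].

INTERFACE

Orientations are given as a 3x3 rotation matrix whose columns are the frame's x, y, z axes.
In Python, from cell import r gives the robot as it stands. The module is installed in compiled form; this text tells all that it offers.
- The arm moves only by the tool carry_out, never from a script. Its argument "targets" is a list of rows, each an object of numbers: "tx", "ty", "tz": the shift along the world's x, y, z in cm; "rx", "ry", "rz": the turn, a rotation vector about the world's x, y, z in rad. A call has 1 to 5 rows; each row shifts and turns the commanded pose from where the row before left it; what a row does not reach is not made up. A row lasts 1/10 s, in which the tool goes at most 50 mm and 8.59 degrees, less where a joint would pass 70% of its speed; a pose out of reach is approached as far as the arm can. A call with a gripper value outside its range is refused whole. "jaw" is the closure, from 0 (fully open) to 1 (shut), set as the call begins (left out, the last holds). The fingers move at their own pace and stop on an object; "force" is the grip in N (left out, the last holds). Time passes only in rows, so rows that do not move let the fingers close. It gives the time, the measured TCP pose, the force, the opening and the grip force at its end, in the units of the state.
- r.get_state(): the state, without advancing time (a new reading comes with each control period).
- r.read_camera(name): name is "scene" or "top" or "wrist"; returns a dict with "img" (384x512x3 uint8, red, green, blue), "camera_matrix" (3x3 intrinsics, pixels), "k1" (the pictures are not rectified: a ray, as slopes to the right and down, at radius r is drawn at 1 + k1 r^2 times it, then the intrinsics apply), "cam_to_world" (4x4, takes a point from camera to world coordinates). Camera axes: x right, y down, z forward; pixel columns grow to the right and rows downward; lengths in m; the calibration is good to about 2 mm. A picture is of the moment at which its call begins. There is no depth.
- r.finish_job(): hands the job in; it is judged then, once.
The state is a dict: "t": time; "q": joint angles; "qd": joint speeds; "tau": joint torques, N m; "tool_pos": TCP position; "orientation": TCP orientation; "contact_force": force on the tool from outside, world axes, zero at the start; "wrist_torque": the same for the moment, N m; "grip_width": finger opening in m; "finger_force": force on a finger pad.
Only numpy, scipy, OpenCV 4.12 (cv2) and the standard library are available. Lean on these libraries where they do the work, as an engineer would, in place of code of your own. Each camera call takes 0.05 s, during which the arm holds its last target. There are 200 camera calls.

TASK

Get this home-office desk ready for a call by tapping three things lightly with the fingertips, in this order: press the push switch on the power block, then tap the keyboard's space bar, then press the large middle key of the round conference speaker. Press each one down and let it come back up before you go to the next. Only touch them: do not lift or shove the devices, do not press the speaker's small keys, and leave everything else on the desk alone.

Things in the scene. Friction and masses are not known exactly. Their poses are not given: they have to be found in the camera images.
- power_block: desk power block, a loose white plastic box 110 x 64 mm and 48 mm high, roughly 0.8 kg; origin at the centre of its underside, x along its length, z up. Its top carries a flat grey round socket at the -x end and the round push switch at the +x end; it may stand turned any way
- power_switch (a joint): travel of the power block's push switch, a white round button 28 mm across standing 9 mm proud of the block's top: 0 up, 0.006 m fully down. It is sprung: starts to move at about 1.2 N, fully down at about 5 N, comes back up by itself; 0.003 m (half way) switches
- power_switch_top (a point): centre of the push switch's top face, 57 mm above the desk when up, 30 mm from the block's centre towards its +x end; moves down with the switch
- keyboard: loose compact black keyboard, 115 mm deep (its x) and 280 mm wide (its y), housing 16 mm high with grey keys up to 19.5 mm, roughly 0.8 kg; origin at the centre of its underside, z up. The space bar is in the front row, on its -x edge, the edge nearest the robot. The other keys are fixed
- space_bar (a joint): travel of the space bar, the longest key (130 mm along the keyboard's y, 21 mm deep): 0 up, 0.005 m fully down. Sprung: starts to move at about 1.2 N, fully down at about 4.2 N, comes back up by itself; 0.0025 m (half way) counts as a tap
- space_bar_top (a point): centre of the space bar's top face, 23 mm above the desk when up, 43.5 mm from the keyboard's centre towards its -x edge; moves down with the bar. The next row of keys, to +x, starts 5.7 mm beyond the bar's rear edge and stands 3.5 mm lower than the bar
- speaker: loose conference speaker, a black round puck 128 mm across and 36 mm high, roughly 0.6 kg; origin at the centre of its underside, z up. On its top: one large round key in the middle and three small round keys (13 mm across, 6 mm proud) around it, their centres 47 mm from the middle
- middle_key (a joint): travel of the conference speaker's large middle key, 38 mm across, 9 mm proud of the puck's top: 0 up, 0.006 m fully down. Sprung: starts to move at about 1.2 N, fully down at about 5 N, comes back up by itself; 0.003 m (half way) switches
- middle_key_top (a point): centre of the middle key's top face, 45 mm above the desk when up; moves down with the key
- small_key0 (a joint): travel of one of the speaker's three small outer keys (0 up, 0.004 m down, light spring), at 0 degrees about the speaker's z from its x; not to be pressed
- small_key1 (a joint): travel of one of the speaker's three small outer keys (0 up, 0.004 m down, light spring), at 120 degrees about the speaker's z from its x; not to be pressed
- small_key2 (a joint): travel of one of the speaker's three small outer keys (0 up, 0.004 m down, light spring), at 240 degrees about the speaker's z from its x; not to be pressed
- mug: bystander: white mug, 80 mm across, 92 mm high, handle at its +y; origin at the centre of its underside; to be left alone
- pen_pot: bystander: dark steel pot, 72 mm across, 95 mm high, with three pens up to 145 mm high; origin at the centre of its underside; to be left alone
- clip_jar: bystander: small clear jar with a metal cap, 64 mm across, 70 mm high; origin at the centre of its underside; to be left alone
- stapler: bystander: stapler 130 x 36 mm, about 52 mm high; origin at the centre of its underside; to be left alone
- mouse: bystander: black computer mouse 104 x 60 mm, 31 mm high; origin at the centre of its underside; to be left alone
- sticky_notes: bystander: block of paper notes 76 x 76 x 30 mm; origin at the centre of its underside; to be left alone
- tape_roll: bystander: grey roll of tape lying flat, 80 mm across, 22 mm high; origin at the centre of its underside; to be left alone
Not all that is in view belongs to the job. Leave any orange look-alike of the power_block alone.

How it is judged:
On the way, in this order (a step that is already met when the one before it is completed fails the run):
1. the power block's switch is pressed at least half way (3 mm), the other two being up (value of joint power_switch above 0.003 m and value of joint each of space_bar, middle_key below 0.001 m), for 0.05 s.
2. then, with the switch up again, the space bar is pressed at least half way (2.5 mm) (value of joint space_bar above 0.0025 m and value of joint each of power_switch, middle_key below 0.001 m), for 0.05 s.
3. then, with the others up, the speaker's middle key is pressed at least half way (3 mm) (value of joint middle_key above 0.003 m and value of joint each of power_switch, space_bar below 0.001 m), for 0.05 s.
At the end, for the whole second after the job is handed in: All keys are up again (within 1 mm); the three devices stand on the desk at rest, within 25 mm of where they started; the bystanders are within 20 mm of theirs (value of joint each of power_switch, space_bar, middle_key, small_key0, small_key1, small_key2 below 0.001 m and distance of each of power_block, keyboard, speaker from where it was at the start of the episode below 0.025 m and height (world z) of each of power_block, keyboard, speaker below 0.005 m and linear speed of each of power_block, keyboard, speaker below 0.02 m/s and distance of each of mug, pen_pot, clip_jar, stapler, mouse, sticky_notes, tape_roll from where it was at the start of the episode below 0.02 m); the robot touches nothing.
It fails at once if a device is pushed with more than 20 N (contact force between any of the fingers, the arm and power_block above 20 N or contact force between any of the fingers, the arm and keyboard above 20 N or contact force between any of the fingers, the arm and speaker above 20 N).
It fails at once if a device is lifted more than 10 mm or shoved more than 25 mm (height (world z) of any of power_block, keyboard, speaker above 0.01 m or distance of any of power_block, keyboard, speaker from where it was at the start of the episode above 0.025 m).
It fails at once if a small key of the speaker is pressed half way (value of joint any of small_key0, small_key1, small_key2 above 0.002 m).
It fails at once if a bystander is moved more than 20 mm or tipped (distance of any of mug, pen_pot, clip_jar, stapler, mouse, sticky_notes, tape_roll from where it was at the start of the episode above 0.02 m or angle between any of mug, pen_pot, clip_jar, stapler, mouse, sticky_notes, tape_roll's own z axis and vertical above 0.2 rad).
It also fails if it takes over 51 s, if anything falls off the work surface, if the arm or the gripper's body presses on something with over 40 N, if the wrist force passes 120 N, or if a joint passes its speed limit or range.

## Working session

There is one attempt and no reset: what is moved stays moved. The work goes in short steps, Python scripts to look and compute and a tool call to move; the robot and the scene stay as the last step left them, time stands still between calls to the robot, and variables do not carry over. Pictures are saved under pics/ and viewed, at most 10 in all, crops included, and the job is handed in when it is done.

Besides the shell and the picture viewer there is one more tool, called after "Request:" as name(argument=value, ...), one argument or row to a line, values as JSON. carry_out: Moves the arm, as the interface text tells. Its arguments: {"type":"object","properties":{"targets":{"type":"array","items":{"type":"object","properties":{"tx":{"type":"number"},"ty":{"type":"number"},"tz":{"type":"number"},"rx":{"type":"number"},"ry":{"type":"number"},"rz":{"type":"number"}}}},"jaw":{"type":"number"},"force":{"type":"number"}},"required":["targets"]}

```bash
mkdir -p pics; cat > h.py <<'E'
import numpy as np, cv2
from cell import r
def ray(c,u,v):
    K=c["camera_matrix"];d=np.array([(u-K[0,2])/K[0,0],(v-K[1,2])/K[1,1]]);s=d.copy()
    for _ in range(30): s=d/(1+c["k1"]*(s@s))
    T=c["cam_to_world"];return T[:3,3],T[:3,:3]@np.array([s[0],s[1],1])
def onz(c,u,v,z):
    o,d=ray(c,u,v);return o+d*(z-o[2])/d[2]
def proj(c,p):
    T=c["cam_to_world"];q=T[:3,:3].T@(np.array(p)-T[:3,3]);s=q[:2]/q[2];s=s*(1+c["k1"]*(s@s));K=c["camera_matrix"]
    return s*[K[0,0],K[1,1]]+K[:2,2]
E
python3 - <<'E'
from h import *
a=r.read_camera("top");b=r.read_camera("scene")
import pickle;pickle.dump((a,b),open("p.pkl","wb"))
for n,c in(("top",a),("scene",b)):
    cv2.imwrite(f"pics/{n}.png",cv2.resize(c["img"][:,:,::-1],(800,600),interpolation=cv2.INTER_CUBIC)); print(n,c["cam_to_world"].round(3).tolist(),c["camera_matrix"].tolist(),c["k1"])
s=r.get_state();print(s["t"],s["tool_pos"],s["orientation"].__repr__(),s["contact_force"],s["grip_width"])
E
```

```text
top [[0.002, -0.989, 0.147, 0.389], [-1.0, 0.001, 0.015, -0.013], [-0.015, -0.147, -0.989, 1.355], [0.0, 0.0, 0.0, 1.0]] [[427.7751233062179, 0.0, 254.2963418499509], [0.0, 427.7751233062179, 186.87384430957982], [0.0, 0.0, 1.0]] -0.1603831249613891
scene [[-0.689, 0.567, -0.452, 1.198], [0.725, 0.55, -0.415, 0.583], [0.013, -0.614, -0.79, 1.204], [0.0, 0.0, 0.0, 1.0]] [[371.6584097792864, 0.0, 253.04319189001288], [0.0, 371.6584097792864, 187.42654591360983], [0.0, 0.0, 1.0]] -0.12235036206782547
0.1 [ 0.14266327 -0.55680114  0.23090405] array([[ 9.68704329e-01,  2.48217366e-01, -2.50470542e-04],
       [ 2.48217490e-01, -9.68703950e-01,  8.57767148e-04],
       [-2.97191015e-05, -8.93093918e-04, -9.99999601e-01]]) [-0.40494952  0.06935156  0.65329697] 0.08532659395510107
```

View pics/top.png

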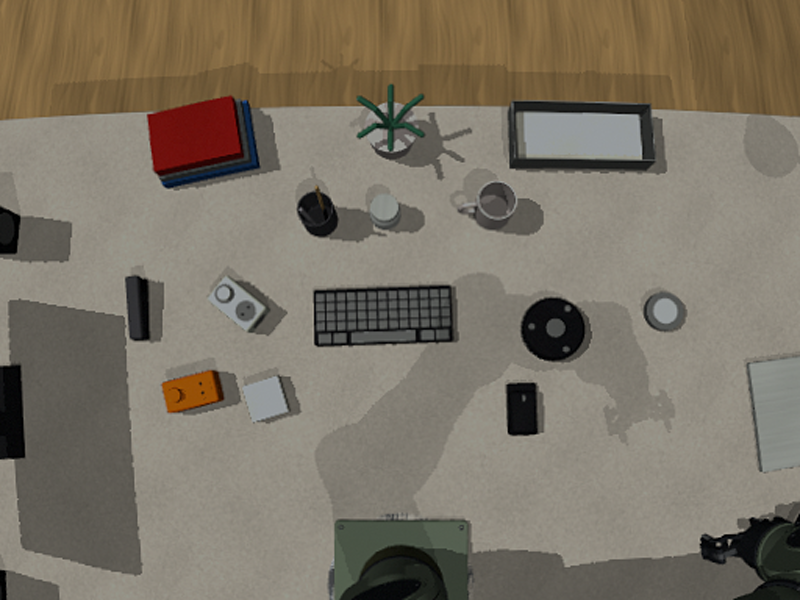

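View pics/scene.png

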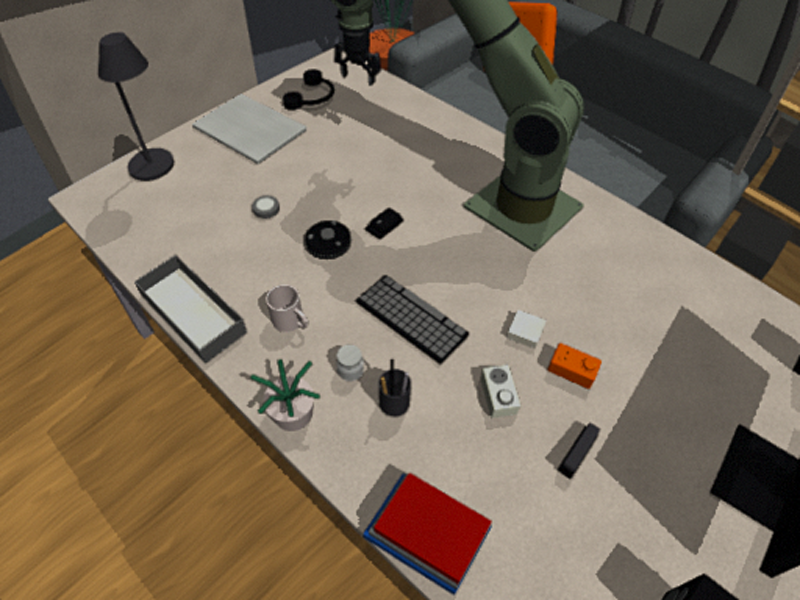

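The top view (800x600) shows the white power block at (238,303). Its raised button is near (224,292) and its grey flat socket near (246,311). The orange look-alike is at (193,391) and the white sticky notes at (267,398). The space bar is at (383,337) and the speaker's middle key at (555,327). The white block fits the description; next I'll measure it and confirm in one crop.

```bash
python3 - <<'E'
from h import *
import pickle;a,b=pickle.load(open("p.pkl","rb"))
def crop(c,u,v,w=28): 
    u,v=int(u),int(v);return cv2.resize(c["img"][v-w:v+w,u-w:u+w,::-1],(380,380),interpolation=cv2.INTER_CUBIC)
g=lambda c:cv2.cvtColor(c["img"],cv2.COLOR_RGB2GRAY)
def blob(c,u,v,lo,hi,w=28):
    u,v=int(u),int(v);m=cv2.inRange(g(c)[v-w:v+w,u-w:u+w],lo,hi);n,l,s,ce=cv2.connectedComponentsWithStats(m,connectivity=4);k=l[w,w]
    return (m[w,w]>0,s[k].tolist(),ce[k]+[u-w,v-w])
G={"top":[(224,292),(383,337),(555,327)],"scene":[(505,397),(384,303),(327,234)]}
Z=[.057,.023,.045]
for n,c in(("top",a),("scene",b)):
    for p,z in zip(G[n],Z):
        u=np.array(p)*.64; print(n,u,g(c)[int(u[1]),int(u[0])-8:int(u[0])+9],onz(c,*u,z).round(4))
for k in range(3):
    o1,d1=ray(a,*(np.array(G["top"][k])*.64));o2,d2=ray(b,*(np.array(G["scene"][k])*.64))
    t=np.linalg.lstsq(np.c_[d1,-d2],o2-o1,rcond=None)[0];print(k,o1+d1*t[0],o2+d2*t[1])
im=np.vstack([np.hstack([crop(a,238*.64,303*.64,26),crop(a,555*.64,327*.64,26)]),np.hstack([crop(a,383*.64,325*.64,50)[95:285],crop(b,500*.64,390*.64,26)[95:285]])])
cv2.imwrite("pics/crop.png",im)
E
```

```text
top [143.36 186.88] [128 148 136 101 142 155 155 155 154 155 157 159  70  50  79 161 156] [0.5814 0.3524 0.057 ]
top [245.12 215.68] [88 89 88 88 88 88 88 88 88 88 88 88 89 88 89 88 88] [0.4954 0.0358 0.023 ]
top [355.2  209.28] [11  9 48 79 77 76 76 76 76 75 76 75 75 78 67  5 11] [ 0.5128 -0.3051  0.045 ]
scene [323.2  254.08] [193 193 151  73  51 163 195 193 191 189 194 189 124 113 191 191 178] [0.584  0.3564 0.057 ]
scene [245.76 193.92] [99 93 66 41 60 81 97 98 92 76 51 51 75 92 96 94 83] [ 0.5655 -0.0359  0.023 ]
scene [209.28 149.76] [10  6  8 12 46 80 78 75 75 75 77 81 65 28  4  9  5] [ 0.5166 -0.3019  0.045 ]
0 [0.58219334 0.35397206 0.05157235] [0.58119752 0.35539156 0.05182408]
1 [0.49590148 0.03607718 0.01637999] [ 0.56338979 -0.03793265  0.01906967]
2 [ 0.51332922 -0.30635189  0.03932859] [ 0.51328419 -0.30629511  0.03931167]
```

View pics/crop.png

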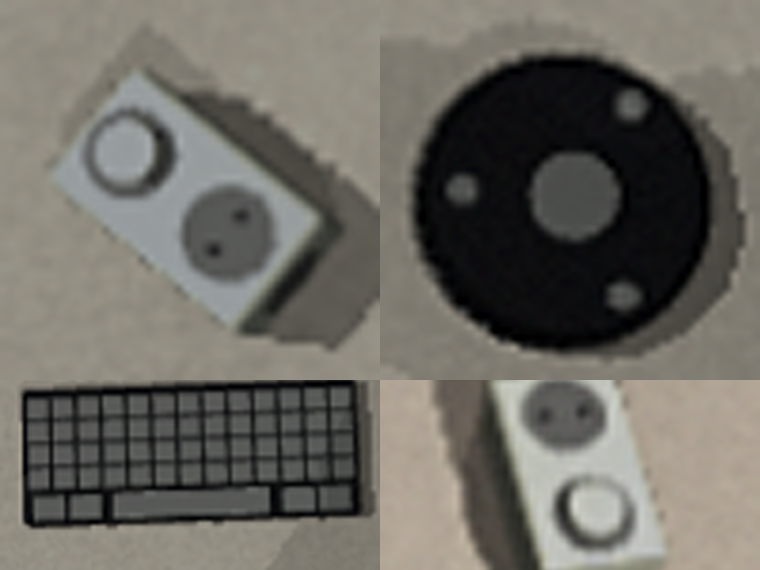

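The crop confirms it: the white block has a raised white button at its upper-left end and a flat two-hole socket at the other end. The speaker's middle key, its three small keys and the wide space bar are all clear. I'll shut the gripper and swing round.

Request:
carry_out(
  targets=[
    {"tx": 4.1,"ty": 2,"rz": -0.05},
    {"tx": 4.1,"ty": 2,"rz": -0.05},
    {"tx": 4.1,"ty": 2,"rz": -0.05},
    {"tx": 4.1,"ty": 2,"rz": -0.05},
    {"tx": 4.1,"ty": 2,"rz": -0.05},
  ],
  jaw=1,
)

```text
$.targets[0]: bad value
```

Request:
carry_out(
  targets=[
    {"tx": 3,"ty": 3.3},
    {"tx": 3,"ty": 3.3},
    {"tx": 3,"ty": 3.3},
    {"tx": 3,"ty": 3.3},
    {"tx": 3,"ty": 3.3},
  ],
)

```text
$.targets[0]: bad value
```

Request:
carry_out(
  targets=[
    {"tx": 1.5,"ty": 4.2},
    {"tx": 1.5,"ty": 4.2},
    {"tx": 1.5,"ty": 4.2},
    {"tx": 1.5,"ty": 4.2},
    {"tx": 1.5,"ty": 4.2},
  ],
)

```text
$.targets[0]: bad value
```

Request:
carry_out(
  targets=[
    {"tx": 4.1,"ty": 2.0,"tz": 0,"rx": 0,"ry": 0,"rz": -0.05},
    {"tx": 4.1,"ty": 2.0,"tz": 0,"rx": 0,"ry": 0,"rz": -0.05},
    {"tx": 4.1,"ty": 2.0,"tz": 0,"rx": 0,"ry": 0,"rz": -0.05},
    {"tx": 4.1,"ty": 2.0,"tz": 0,"rx": 0,"ry": 0,"rz": -0.05},
    {"tx": 4.1,"ty": 2.0,"tz": 0,"rx": 0,"ry": 0,"rz": -0.05},
  ],
  jaw=1,
)

```text
t: 0.6
tool_pos: [0.3492, -0.4559, 0.2311]
orientation: [[1.0, -0.001, -0.0], [-0.001, -1.0, 0.0], [-0.0, -0.0, -1.0]]
contact_force: [0.6, -0.6, -0.9]
grip_width: 0.0122
finger_force: 0.0
```

Request:
carry_out(
  targets=[
    {"tx": 3,"ty": 3.3,"tz": 0,"rx": 0,"ry": 0,"rz": 0},
    {"tx": 3,"ty": 3.3,"tz": 0,"rx": 0,"ry": 0,"rz": 0},
    {"tx": 3,"ty": 3.3,"tz": 0,"rx": 0,"ry": 0,"rz": 0},
    {"tx": 3,"ty": 3.3,"tz": 0,"rx": 0,"ry": 0,"rz": 0},
    {"tx": 3,"ty": 3.3,"tz": 0,"rx": 0,"ry": 0,"rz": 0},
  ],
)

```text
t: 1.1
tool_pos: [0.4986, -0.2904, 0.2311]
orientation: [[1.0, 0.001, -0.0], [0.001, -1.0, 0.0], [-0.0, -0.0, -1.0]]
contact_force: [-0.2, -1.2, 0.3]
grip_width: 0.0002
finger_force: 0.0
```

Request:
carry_out(
  targets=[
    {"tx": 1.5,"ty": 4.2,"tz": 0,"rx": 0,"ry": 0,"rz": 0},
    {"tx": 1.5,"ty": 4.2,"tz": 0,"rx": 0,"ry": 0,"rz": 0},
    {"tx": 1.5,"ty": 4.2,"tz": 0,"rx": 0,"ry": 0,"rz": 0},
    {"tx": 1.5,"ty": 4.2,"tz": 0,"rx": 0,"ry": 0,"rz": 0},
    {"tx": 1.5,"ty": 4.2,"tz": 0,"rx": 0,"ry": 0,"rz": 0},
  ],
)

```text
t: 1.6
tool_pos: [0.573, -0.0801, 0.2311]
orientation: [[1.0, 0.001, -0.0], [0.001, -1.0, 0.0], [-0.0, -0.0, -1.0]]
contact_force: [0.4, -1.6, 0.4]
grip_width: -0.0001
finger_force: 0.0
```

Request:
carry_out(
  targets=[
    {"tx": 0,"ty": 4.5,"tz": 0,"rx": 0,"ry": 0,"rz": 0},
    {"tx": 0,"ty": 4.5,"tz": 0,"rx": 0,"ry": 0,"rz": 0},
    {"tx": 0,"ty": 4.5,"tz": 0,"rx": 0,"ry": 0,"rz": 0},
    {"tx": 0,"ty": 4.5,"tz": 0,"rx": 0,"ry": 0,"rz": 0},
    {"tx": 0,"ty": 4.5,"tz": 0,"rx": 0,"ry": 0,"rz": 0},
  ],
)

```text
t: 2.1
tool_pos: [0.5723, 0.1449, 0.2311]
orientation: [[1.0, 0.001, -0.0], [0.001, -1.0, 0.0], [-0.0, -0.0, -1.0]]
contact_force: [1.0, 0.5, 0.4]
grip_width: 0.0
finger_force: 0.0
```

Request:
carry_out(
  targets=[
    {"tx": 0.1,"ty": 4.1,"tz": -1,"rx": 0,"ry": 0,"rz": 0},
    {"tx": 0.1,"ty": 4.1,"tz": -1,"rx": 0,"ry": 0,"rz": 0},
    {"tx": 0.1,"ty": 4.1,"tz": -1,"rx": 0,"ry": 0,"rz": 0},
    {"tx": 0.1,"ty": 4.1,"tz": -1,"rx": 0,"ry": 0,"rz": 0},
    {"tx": 0.3,"ty": 4.3,"tz": -1,"rx": 0,"ry": 0,"rz": 0},
  ],
)

```text
t: 2.6
tool_pos: [0.5793, 0.3516, 0.1807]
orientation: [[1.0, 0.001, -0.0], [0.001, -1.0, -0.0], [-0.0, 0.0, -1.0]]
contact_force: [0.3, -0.9, 0.5]
grip_width: 0.0
finger_force: 0.0
```

```bash
python3 - <<'E'
from h import *
c=r.read_camera("wrist");s=r.get_state();print(s["tool_pos"],c["cam_to_world"].round(3).tolist(),s["contact_force"])
im=c["img"][:,:,::-1].copy()
cv2.imwrite("pics/w1.png",im)
print(proj(c,[.58,.354,.057]))
g=cv2.medianBlur(cv2.cvtColor(im,cv2.COLOR_BGR2GRAY),5)
f=np.linalg.norm(proj(c,[.594,.354,.057])-proj(c,[.58,.354,.057]));print("r",f)
h=cv2.HoughCircles(g,cv2.HOUGH_GRADIENT,1,20,param1=80,param2=15,minRadius=int(f*.75),maxRadius=int(f*1.3))
for x in (h[0][:6] if h is not None else []): print(x,onz(c,x[0],x[1],.057).round(4))
E
```

```text
[0.57695722 0.35929209 0.17813724] [[0.001, -0.947, -0.32, 0.662], [-1.0, -0.002, -0.0, 0.352], [-0.0, 0.32, -0.947, 0.323], [0.0, 0.0, 0.0, 1.0]] [-1.38776034 11.10778783 -2.26647655]
[252.53485027 188.46035109]
r 16.63425138708327
[251.5 188.5  15.6] [0.58   0.3548 0.057 ]
[305.5 222.5  20.4] [0.5499 0.3091 0.057 ]
[447.5 174.5  16. ] [0.5923 0.195  0.057 ]
```

View pics/w1.png

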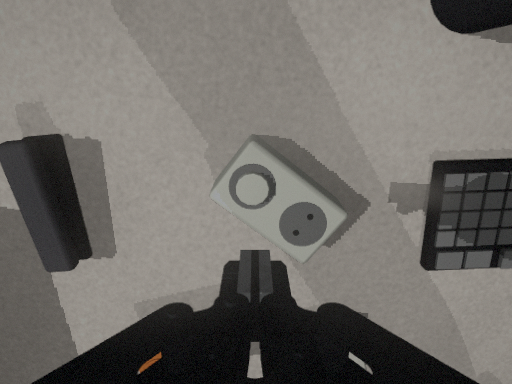

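The wrist view shows the switch circle at pixel (251,188), which gives (0.580, 0.355). That agrees with the top view (0.581, 0.353) and the scene view (0.584, 0.356). I'll descend now.

Request:
carry_out(
  targets=[
    {"tx": 0,"ty": 0.4,"tz": -3.5,"rx": 0,"ry": 0,"rz": 0},
    {"tx": 0,"ty": 0,"tz": -3.5,"rx": 0,"ry": 0,"rz": 0},
    {"tx": 0,"ty": 0,"tz": -2.5,"rx": 0,"ry": 0,"rz": 0},
    {"tx": 0,"ty": 0,"tz": -1.4,"rx": 0,"ry": 0,"rz": 0},
    {"tx": 0,"ty": 0,"tz": -0.5,"rx": 0,"ry": 0,"rz": 0},
  ],
)

```text
t: 3.15
tool_pos: [0.5793, 0.3537, 0.0661]
orientation: [[1.0, 0.001, -0.001], [0.001, -1.0, -0.001], [-0.001, 0.001, -1.0]]
contact_force: [-0.3, 0.3, 0.5]
grip_width: -0.0001
finger_force: 0.0
```

Request:
carry_out(
  targets=[
    {"tx": 0,"ty": 0,"tz": 0,"rx": 0,"ry": 0,"rz": 0},
    {"tx": 0,"ty": 0,"tz": 0,"rx": 0,"ry": 0,"rz": 0},
  ],
)

```text
t: 3.35
tool_pos: [0.5802, 0.3543, 0.0685]
orientation: [[1.0, 0.001, 0.001], [0.001, -1.0, 0.001], [0.001, -0.001, -1.0]]
contact_force: [0.6, 1.0, 0.9]
grip_width: 0.0004
finger_force: 0.0
```

Request:
carry_out(
  targets=[
    {"tx": 0,"ty": 0,"tz": -0.3,"rx": 0,"ry": 0,"rz": 0},
    {"tx": 0,"ty": 0,"tz": -0.3,"rx": 0,"ry": 0,"rz": 0},
    {"tx": 0,"ty": 0,"tz": -0.3,"rx": 0,"ry": 0,"rz": 0},
    {"tx": 0,"ty": 0,"tz": -0.2,"rx": 0,"ry": 0,"rz": 0},
    {"tx": 0,"ty": 0,"tz": -0.1,"rx": 0,"ry": 0,"rz": 0},
  ],
)

```text
t: 3.85
tool_pos: [0.5797, 0.354, 0.0552]
orientation: [[1.0, 0.001, -0.0], [0.001, -1.0, 0.0], [-0.0, -0.0, -1.0]]
contact_force: [-1.6, -0.2, 1.9]
grip_width: 0.0001
finger_force: 1.2
```

Request:
carry_out(
  targets=[
    {"tx": 0,"ty": 0,"tz": -0.1,"rx": 0,"ry": 0,"rz": 0},
    {"tx": 0,"ty": 0,"tz": -0.1,"rx": 0,"ry": 0,"rz": 0},
    {"tx": 0,"ty": 0,"tz": 0,"rx": 0,"ry": 0,"rz": 0},
    {"tx": 0,"ty": 0,"tz": 0,"rx": 0,"ry": 0,"rz": 0},
  ],
)

```text
t: 4.25
tool_pos: [0.5797, 0.3541, 0.0533]
orientation: [[1.0, 0.001, 0.0], [0.001, -1.0, 0.0], [0.0, -0.0, -1.0]]
contact_force: [-2.0, -0.8, 3.1]
grip_width: 0.0001
finger_force: 1.6
```

Request:
carry_out(
  targets=[
    {"tx": 0,"ty": 0,"tz": -0.1,"rx": 0,"ry": 0,"rz": 0},
    {"tx": 0,"ty": 0,"tz": -0.05,"rx": 0,"ry": 0,"rz": 0},
    {"tx": 0,"ty": 0,"tz": 0,"rx": 0,"ry": 0,"rz": 0},
  ],
)

```text
t: 4.55
tool_pos: [0.5797, 0.354, 0.0518]
orientation: [[1.0, 0.001, 0.0], [0.001, -1.0, 0.0], [0.0, -0.0, -1.0]]
contact_force: [-1.0, -0.8, 4.7]
grip_width: 0.0001
finger_force: 2.1
```

Request:
carry_out(
  targets=[
    {"tx": 0,"ty": 0,"tz": 0.4,"rx": 0,"ry": 0,"rz": 0},
    {"tx": 0,"ty": 0,"tz": 1,"rx": 0,"ry": 0,"rz": 0},
    {"tx": 0,"ty": 0,"tz": 2,"rx": 0,"ry": 0,"rz": 0},
    {"tx": 0,"ty": 0,"tz": 3,"rx": 0,"ry": 0,"rz": 0},
    {"tx": 0,"ty": 0,"tz": 4,"rx": 0,"ry": 0,"rz": 0},
  ],
)

```text
t: 5.05
tool_pos: [0.5791, 0.3536, 0.1565]
orientation: [[1.0, 0.001, -0.002], [0.001, -1.0, -0.001], [-0.002, 0.001, -1.0]]
contact_force: [-0.4, 0.3, 0.9]
grip_width: 0.0004
finger_force: 0.0
```

The travel was about 5 mm at 4.7 N, and the switch has been released. Next is the space bar.

Request:
carry_out(
  targets=[
    {"tx": -1,"ty": -4,"tz": 0.5,"rx": 0,"ry": 0,"rz": 0},
    {"tx": -1,"ty": -4,"tz": 0.5,"rx": 0,"ry": 0,"rz": 0},
    {"tx": -1,"ty": -4,"tz": 0.5,"rx": 0,"ry": 0,"rz": 0},
    {"tx": -1,"ty": -4,"tz": 0.5,"rx": 0,"ry": 0,"rz": 0},
    {"tx": -1,"ty": -4,"tz": 0,"rx": 0,"ry": 0,"rz": 0},
  ],
)

```text
t: 5.55
tool_pos: [0.5294, 0.1526, 0.1771]
orientation: [[1.0, 0.001, 0.002], [0.001, -1.0, 0.0], [0.002, -0.0, -1.0]]
contact_force: [1.7, -1.1, -0.4]
grip_width: -0.0
finger_force: 0.0
```

Request:
carry_out(
  targets=[
    {"tx": -1,"ty": -4,"tz": 0,"rx": 0,"ry": 0,"rz": 0},
    {"tx": -1.2,"ty": -4,"tz": 0,"rx": 0,"ry": 0,"rz": 0},
    {"tx": -1.2,"ty": -3.5,"tz": 0,"rx": 0,"ry": 0,"rz": 0},
    {"tx": 0,"ty": 0,"tz": 0,"rx": 0,"ry": 0,"rz": 0},
    {"tx": 0,"ty": 0,"tz": 0,"rx": 0,"ry": 0,"rz": 0},
  ],
)

```text
t: 6.05
tool_pos: [0.4959, 0.0387, 0.1764]
orientation: [[1.0, -0.0, 0.001], [-0.0, -1.0, 0.0], [0.001, -0.0, -1.0]]
contact_force: [0.1, 0.1, -0.7]
grip_width: -0.0002
finger_force: 0.0
```

```bash
python3 - <<'E'
from h import *
c=r.read_camera("wrist");t=r.read_camera("top")
cv2.imwrite("pics/w2.png",c["img"][:,:,::-1])
e=proj(c,[.497,.036,.023]);print("expect",e)
g=cv2.cvtColor(c["img"],cv2.COLOR_RGB2GRAY);u,v=e.astype(int)
m=cv2.inRange(g,int(g[v,u])-15,int(g[v,u])+15)
n,l,s,ce=cv2.connectedComponentsWithStats(m,connectivity=4);k=l[v,u];print(g[v,u],s[k],ce[k],onz(c,*ce[k],.023))
x,y,w,h=s[k][:4];print([onz(c,*p,.023).round(4) for p in((x,y),(x+w,y+h))])
print(g[v-25:v+26,u])
E
```

```text
expect [258.50840577 178.6212438 ]
132 [ 187  166  152   27 2987] [260.83361232 178.84432541] [0.49679321 0.0339045  0.023     ]
[array([0.5086, 0.0998, 0.023 ]), array([ 0.4835, -0.0377,  0.023 ])]
[134 133 133 131 130 132 132 126  63  59  56  53  56  61  83 113 126 135
 135 133 134 133 135 133 133 132 133 133 138 134 135 135 135 136 134 135
 120  93 161 185 184 182 180 181 183 185 189 189 190 190 191]
```

View pics/w2.png

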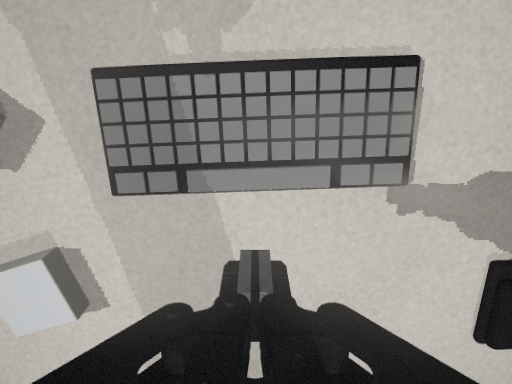

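The bar centre at pixel (261,179) gives (0.497, 0.034). Its measured length is about 135 mm against the 130 mm given, so this is the space bar.

Request:
carry_out(
  targets=[
    {"tx": 0,"ty": -0.4,"tz": -4.5,"rx": 0,"ry": 0,"rz": 0},
    {"tx": 0,"ty": 0,"tz": -4,"rx": 0,"ry": 0,"rz": 0},
    {"tx": 0,"ty": 0,"tz": -3,"rx": 0,"ry": 0,"rz": 0},
    {"tx": 0,"ty": 0,"tz": -1.8,"rx": 0,"ry": 0,"rz": 0},
    {"tx": 0,"ty": 0,"tz": -0.8,"rx": 0,"ry": 0,"rz": 0},
  ],
)

```text
t: 6.65
tool_pos: [0.4953, 0.0359, 0.0332]
orientation: [[1.0, 0.002, -0.002], [0.002, -1.0, 0.0], [-0.002, -0.0, -1.0]]
contact_force: [-0.4, -0.7, -0.1]
grip_width: 0.0001
finger_force: 0.0
```

Request:
carry_out(
  targets=[
    {"tx": 0,"ty": 0,"tz": 0,"rx": 0,"ry": 0,"rz": 0},
    {"tx": 0,"ty": 0,"tz": -0.3,"rx": 0,"ry": 0,"rz": 0},
    {"tx": 0,"ty": 0,"tz": -0.3,"rx": 0,"ry": 0,"rz": 0},
    {"tx": 0,"ty": 0,"tz": -0.3,"rx": 0,"ry": 0,"rz": 0},
    {"tx": 0,"ty": 0,"tz": -0.1,"rx": 0,"ry": 0,"rz": 0},
  ],
)

```text
t: 7.15
tool_pos: [0.4958, 0.0351, 0.0248]
orientation: [[1.0, 0.001, 0.0], [0.001, -1.0, 0.0], [0.0, -0.0, -1.0]]
contact_force: [0.6, -0.9, -0.8]
grip_width: 0.0001
finger_force: 0.0
```

Request:
carry_out(
  targets=[
    {"tx": 0,"ty": 0,"tz": -0.1,"rx": 0,"ry": 0,"rz": 0},
    {"tx": 0,"ty": 0,"tz": -0.1,"rx": 0,"ry": 0,"rz": 0},
    {"tx": 0,"ty": 0,"tz": -0.1,"rx": 0,"ry": 0,"rz": 0},
    {"tx": 0,"ty": 0,"tz": 0,"rx": 0,"ry": 0,"rz": 0},
  ],
)

```text
t: 7.55
tool_pos: [0.4958, 0.035, 0.0217]
orientation: [[1.0, 0.001, 0.0], [0.001, -1.0, 0.0], [0.0, -0.0, -1.0]]
contact_force: [0.6, -0.9, 2.0]
grip_width: 0.0
finger_force: 0.9
```

Request:
carry_out(
  targets=[
    {"tx": 0,"ty": 0,"tz": -0.1,"rx": 0,"ry": 0,"rz": 0},
    {"tx": 0,"ty": 0,"tz": -0.1,"rx": 0,"ry": 0,"rz": 0},
    {"tx": 0,"ty": 0,"tz": -0.07,"rx": 0,"ry": 0,"rz": 0},
    {"tx": 0,"ty": 0,"tz": 0,"rx": 0,"ry": 0,"rz": 0},
  ],
)

```text
t: 7.95
tool_pos: [0.4958, 0.035, 0.019]
orientation: [[1.0, 0.001, 0.0], [0.001, -1.0, 0.0], [0.0, -0.0, -1.0]]
contact_force: [0.7, -0.6, 3.9]
grip_width: -0.0003
finger_force: 1.7
```

The bar is 4 mm down at 3.9 N. I'll release it and move on to the speaker.

Request:
carry_out(
  targets=[
    {"tx": 0,"ty": 0,"tz": 0.5,"rx": 0,"ry": 0,"rz": 0},
    {"tx": 0,"ty": 0,"tz": 2,"rx": 0,"ry": 0,"rz": 0},
    {"tx": 0,"ty": 0,"tz": 4,"rx": 0,"ry": 0,"rz": 0},
    {"tx": 0,"ty": 0,"tz": 4.5,"rx": 0,"ry": 0,"rz": 0},
    {"tx": 0,"ty": -1,"tz": 4,"rx": 0,"ry": 0,"rz": 0},
  ],
)

```text
t: 8.45
tool_pos: [0.4953, 0.0259, 0.1713]
orientation: [[1.0, 0.002, 0.0], [0.002, -1.0, 0.001], [0.0, -0.001, -1.0]]
contact_force: [-0.3, -0.6, -0.1]
grip_width: -0.0001
finger_force: 0.0
```

Request:
carry_out(
  targets=[
    {"tx": 0.2,"ty": -4,"tz": 0.5,"rx": 0,"ry": 0,"rz": 0},
    {"tx": 0.2,"ty": -4.5,"tz": 0,"rx": 0,"ry": 0,"rz": 0},
    {"tx": 0.2,"ty": -4.5,"tz": 0,"rx": 0,"ry": 0,"rz": 0},
    {"tx": 0.2,"ty": -4.5,"tz": 0,"rx": 0,"ry": 0,"rz": 0},
    {"tx": 0.2,"ty": -4.5,"tz": 0,"rx": 0,"ry": 0,"rz": 0},
  ],
)

```text
t: 8.95
tool_pos: [0.5053, -0.1968, 0.1744]
orientation: [[1.0, 0.001, -0.0], [0.001, -1.0, 0.0], [-0.0, -0.0, -1.0]]
contact_force: [1.0, 0.9, -0.5]
grip_width: -0.0002
finger_force: 0.0
```

Request:
carry_out(
  targets=[
    {"tx": 0.2,"ty": -4,"tz": 0,"rx": 0,"ry": 0,"rz": 0},
    {"tx": 0.2,"ty": -4,"tz": 0,"rx": 0,"ry": 0,"rz": 0},
    {"tx": 0.2,"ty": -3,"tz": 0,"rx": 0,"ry": 0,"rz": 0},
    {"tx": 0,"ty": 0,"tz": 0,"rx": 0,"ry": 0,"rz": 0},
    {"tx": 0,"ty": 0,"tz": 0,"rx": 0,"ry": 0,"rz": 0},
  ],
)

```text
t: 9.45
tool_pos: [0.5113, -0.3049, 0.174]
orientation: [[1.0, 0.0, -0.0], [0.0, -1.0, 0.001], [-0.0, -0.001, -1.0]]
contact_force: [0.1, 0.4, -0.2]
grip_width: -0.0003
finger_force: 0.0
```

```bash
python3 - <<'E'
from h import *
c=r.read_camera("wrist")
cv2.imwrite("pics/w3.png",c["img"][:,:,::-1])
e=proj(c,[.513,-.305,.045]);print("expect",e)
g=cv2.cvtColor(c["img"],cv2.COLOR_RGB2GRAY);u,v=e.astype(int)
m=cv2.inRange(g,int(g[v,u])-20,int(g[v,u])+20)
n,l,s,ce=cv2.connectedComponentsWithStats(m,connectivity=4);k=l[v,u];print(g[v,u],s[k],ce[k],onz(c,*ce[k],.045))
x,y,w,h=s[k][:4];print([onz(c,*p,.045).round(4) for p in((x,y),(x+w,y+h))])
E
```

```text
expect [255.70386095 185.48846538]
117 [ 234  166   44   43 1432] [255.80167598 186.91899441] [ 0.51175777 -0.30508364  0.045     ]
[array([ 0.5296, -0.2872,  0.045 ]), array([ 0.4922, -0.324 ,  0.045 ])]
```

View pics/w3.png

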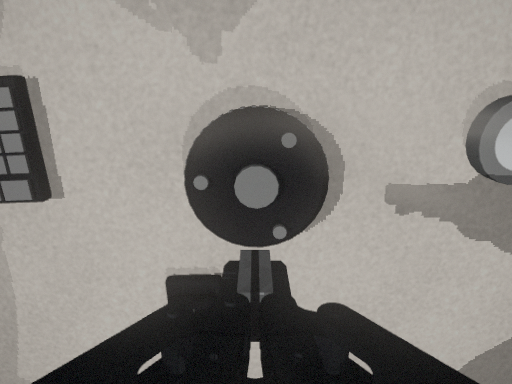

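The middle key at pixel (256,187) gives (0.512, -0.305) and about 37 mm across. The tool is already centred over it, and the small keys lie well outside.

Request:
carry_out(
  targets=[
    {"tx": 0,"ty": 0,"tz": -4,"rx": 0,"ry": 0,"rz": 0},
    {"tx": 0,"ty": 0,"tz": -3.5,"rx": 0,"ry": 0,"rz": 0},
    {"tx": 0,"ty": 0,"tz": -2.5,"rx": 0,"ry": 0,"rz": 0},
    {"tx": 0,"ty": 0,"tz": -1.4,"rx": 0,"ry": 0,"rz": 0},
    {"tx": 0,"ty": 0,"tz": -0.6,"rx": 0,"ry": 0,"rz": 0},
  ],
)

```text
t: 10.0
tool_pos: [0.5117, -0.3041, 0.0534]
orientation: [[1.0, 0.002, -0.001], [0.002, -1.0, 0.001], [-0.001, -0.001, -1.0]]
contact_force: [0.7, -0.2, 1.1]
grip_width: -0.0002
finger_force: 0.0
```

Request:
carry_out(
  targets=[
    {"tx": 0,"ty": 0,"tz": 0,"rx": 0,"ry": 0,"rz": 0},
    {"tx": 0,"ty": 0,"tz": -0.3,"rx": 0,"ry": 0,"rz": 0},
    {"tx": 0,"ty": 0,"tz": -0.3,"rx": 0,"ry": 0,"rz": 0},
    {"tx": 0,"ty": 0,"tz": -0.2,"rx": 0,"ry": 0,"rz": 0},
    {"tx": 0,"ty": 0,"tz": -0.1,"rx": 0,"ry": 0,"rz": 0},
  ],
)

```text
t: 10.5
tool_pos: [0.5117, -0.305, 0.0451]
orientation: [[1.0, 0.001, 0.0], [0.001, -1.0, 0.0], [0.0, -0.0, -1.0]]
contact_force: [0.1, 0.0, 0.6]
grip_width: -0.0003
finger_force: 0.3
```

Request:
carry_out(
  targets=[
    {"tx": 0,"ty": 0,"tz": -0.1,"rx": 0,"ry": 0,"rz": 0},
    {"tx": 0,"ty": 0,"tz": -0.1,"rx": 0,"ry": 0,"rz": 0},
    {"tx": 0,"ty": 0,"tz": -0.1,"rx": 0,"ry": 0,"rz": 0},
    {"tx": 0,"ty": 0,"tz": 0,"rx": 0,"ry": 0,"rz": 0},
  ],
)

```text
t: 10.9
tool_pos: [0.5117, -0.305, 0.042]
orientation: [[1.0, 0.001, 0.0], [0.001, -1.0, 0.0], [0.0, -0.0, -1.0]]
contact_force: [-1.2, 1.3, 3.1]
grip_width: -0.0003
finger_force: 1.4
```

Contact began near z = 45 mm, so the key is 3.0 mm down. I'll go 1.8 mm further.

Request:
carry_out(
  targets=[
    {"tx": 0,"ty": 0,"tz": -0.1,"rx": 0,"ry": 0,"rz": 0},
    {"tx": 0,"ty": 0,"tz": -0.08,"rx": 0,"ry": 0,"rz": 0},
    {"tx": 0,"ty": 0,"tz": 0,"rx": 0,"ry": 0,"rz": 0},
  ],
)

```text
t: 11.2
tool_pos: [0.5117, -0.305, 0.0402]
orientation: [[1.0, 0.001, 0.0], [0.001, -1.0, 0.0], [0.0, -0.0, -1.0]]
contact_force: [-0.0, -0.2, 4.4]
grip_width: 0.0
finger_force: 2.0
```

Request:
carry_out(
  targets=[
    {"tx": 0,"ty": 0,"tz": 0.4,"rx": 0,"ry": 0,"rz": 0},
    {"tx": 0,"ty": 0,"tz": 2,"rx": 0,"ry": 0,"rz": 0},
    {"tx": 0,"ty": 0,"tz": 4,"rx": 0,"ry": 0,"rz": 0},
    {"tx": 0,"ty": 0,"tz": 4,"rx": 0,"ry": 0,"rz": 0},
    {"tx": 0,"ty": 0,"tz": 2,"rx": 0,"ry": 0,"rz": 0},
  ],
)

```text
t: 11.7
tool_pos: [0.5122, -0.3054, 0.1676]
orientation: [[1.0, 0.001, 0.003], [0.001, -1.0, -0.001], [0.003, 0.001, -1.0]]
contact_force: [0.9, 0.4, -0.4]
grip_width: 0.0002
finger_force: 0.0
```

Request:
carry_out(
  targets=[
    {"tx": 0,"ty": 0,"tz": 0,"rx": 0,"ry": 0,"rz": 0},
    {"tx": 0,"ty": 0,"tz": 0,"rx": 0,"ry": 0,"rz": 0},
    {"tx": 0,"ty": 0,"tz": 0,"rx": 0,"ry": 0,"rz": 0},
  ],
)

```text
t: 12.0
tool_pos: [0.5113, -0.3047, 0.1634]
orientation: [[1.0, 0.001, -0.001], [0.001, -1.0, 0.001], [-0.001, -0.001, -1.0]]
contact_force: [-0.0, 0.0, -0.1]
grip_width: -0.0001
finger_force: 0.0
```

```bash
python3 - <<'E'
from h import *
print(r.finish_job())
E
```

```text
the job is handed in; nothing more can be done
None
```

I pressed and released the power switch (about 5 mm), the space bar (about 4 mm) and the speaker's middle key (about 5 mm) in that order, all under 5 N, and handed the job in at about 12 s; the hand-in returned no verdict.

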